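# Load a plunger in the collet fixture, key the knurled collar and hold it pushed home

## Robot

A 7-joint arm with a two-finger parallel gripper is mounted at the origin on the work surface; the furniture and walls round the work are solid. World frame = base frame: x ahead of the robot, y to its left, z up, the work surface at z = 0. Lengths are in m, angles in rad, forces in N, time in s.
With the tool pointing down it reaches from about 0.4 to 0.85 m from the base axis. Payload 10.4 kg.
Tool frame: the origin (TCP) lies between the finger pads; the fingertips stand 8 mm ahead of it and the grasp point (between the pads) lies 11 mm behind it; z points along the fingers, x is the direction in which the jaws open and shut, and the axes are right-handed (so a half turn about z gives the same grasp; the last joint's range is limited). The gripper opens to 87 mm and grips with 3 to 60 N. Pads are 19 mm wide; open, the fingers measure 117 mm over their backs; the gripper's body (75 mm by 190 mm) begins 51 mm behind the grasp point.
Start: joints at [-1.303, 0.332, -0.065, 1.46, 0.022, 1.35, -0.088], TCP at [0.179, 0.599, 0.231] pointing down, gripper open.
Joint ranges: [-2.6, 2.6], [-0.5, 2.12], [-1.47, 1.34], [0.16, 2.42], [-1.27, 4.41], [0.06, 2.06], [-2.6, 2.6]. Speed limits (rad/s): [2.22, 2.22, 2.79, 2.79, 3.14, 3.14, 3.14].

## Interface

Orientations are given as a unit quaternion [x, y, z, w].
In Python, from bench import r, viewer gives the robot as it stands.
- The arm moves only by the tool apply_moves, never from a script. Its argument "increments" is a list of rows, each an object with "grip": the closure in counts, from 0 (fully open) to 255 (shut); "xyz": the shift along the tool's x, y, z in mm, a list of three; "rotation": the turn, a rotation vector about the tool's x, y, z in degrees, a list of three. A call has 1 to 5 rows; each row is the pose to reach, as a shift and turn from the pose measured when the call began, along the tool's axes at that moment; what a row does not reach only later rows make up. A row lasts 1/8 s, in which the tool goes at most 62.5 mm and 10.7 degrees, less where a joint would pass 70% of its speed; a pose out of reach is approached as far as the arm can. A call with a gripper value outside its range is refused whole. The fingers move at their own pace and stop on an object; "squeeze" is the grip in N (left out, the last holds). Time passes only in rows, so rows that repeat a pose let the fingers close. It gives the time, the measured TCP pose, the force and the opening at its end, in the units of the state.
- r.read_state(): the state, without advancing time (a new reading comes with each control period).
- viewer.camera(name): name is "scene" or "top"; returns a dict with "img" (480x640x3 uint8, blue, green, red), "range_z" (480x640 float32, m along the optical axis (not along the pixel's ray), 0 where there is no reading), "vertical_fov" (degrees; the focal length in pixels is half the picture's height over the tangent of half this angle, whatever the lens; pixels are square), "cx", "cy" (the principal point, pixels), "rvec" (rotation vector, rad) and "tvec" (3), from world to camera coordinates, as OpenCV has them. Camera axes: x right, y down, z forward; pixel columns grow to the right and rows downward; lengths in m; the calibration is good to about 2 mm. A picture is of the moment at which its call begins.
- r.close_job(): hands the job in, once; it reports no verdict.
The state is a dict: "time": time; "joint_positions": joint angles; "joint_vel": joint speeds; "joint_torque": joint torques, N m; "ee_pos": TCP position; "eef_rot": TCP orientation; "ft_force": force on the tool from outside, world axes, zero at the start; "torque": the same for the moment, N m; "width": finger opening in m.
Only numpy, scipy, OpenCV 4.12 (cv2) and the standard library are available. Lean on these libraries where they do the work, as an engineer would, in place of code of your own. Each camera call takes 0.05 s, during which the arm holds its last target.

## Task

Take the steel plunger out of the blue pocket tray and stand it in the bore of the collet fixture, right down on the bottom, and let go of it. Then turn the knurled collar, which is parked open on three pins, until its hidden keyways drop over them, push it down against its spring until it is fully home and the jaws grip the plunger, and finish while still holding it pressed home: it springs up when let go, and I want to dress the plunger's end. Leave the two bolts in the tray and the parts standing round the work where they are.

Things in the scene. Friction and masses are not known exactly. Their poses are not given: they have to be found in the camera images.
- plunger: Bright steel plunger, a cylinder 16 mm in diameter, 58 mm long, with a shallow groove near its lower end, about 90 g. Origin: centre of its lower end; z up along it. It stands upright in one of the tray's three used pockets (which one varies), its lower end 6 mm and its top 64 mm above the bench.
- pocket_tray: Blue plastic pocket tray, 142 x 98 x 20 mm, fixed, with six round pockets 28 mm wide, 14 mm deep: centres at x = -42, 0, 42 mm, y = -21, 21 mm in its frame. Origin: centre of its underside. The plunger and two bolts stand in the pockets (-42, 21), (42, 21) and (0, -21).
- tray_bolt_1: Black flange bolt standing head down in a pocket of the tray, 22 mm wide, 39 mm tall (top at 45 mm). Stays in the tray. Origin: centre of its underside.
- tray_bolt_2: The same as tray_bolt_1, in another pocket.
- collet_fixture: Collet fixture, fixed: dark steel base plate 104 x 104 x 12 mm with four screws, grey round body 62 mm in diameter up to 40 mm above the bench (its rim is the collar's shoulder), hollow steel post 40 mm in diameter up to 82 mm. Origin: on the post's axis at bench level, z up.
- collet_seat (a point): Centre of the flat bottom of the post's bore, 46 mm above the bench. The bore is 20 mm in diameter, 36 mm deep, open and countersunk to 25 mm at the top of the post (82 mm above the bench). A plunger standing on it reaches 104 mm above the bench.
- park_pin (a point): Outer end of one of three brass pins, 4.5 mm thick, that stick out sideways from the post to 23.5 mm from its axis, hidden by the collar. This one lies in the fixture's +x direction, the others 120 degrees to each side. Their upper sides are 52 mm above the bench.
- collar: Dark knurled steel collar round the post, loose, 56 mm in outside diameter, 34 mm tall, bore 42 mm, about 0.28 kg. Origin: centre of its underside, z up. At the start it rests on the pins, underside 52 mm and top 86 mm above the bench. In line it drops 4.5 mm by its weight on to a sprung washer; then a push of 10 to 15 N takes it 7.5 mm further down to its solid shoulder. Let go, it springs up.
- keyway (a point): Lower mouth of one of three keyways in the collar's inner wall, unseen from outside, 8 mm wide, open downwards, in the collar's own +x direction; the others 120 degrees to each side. At the start each is 20 to 60 degrees from the nearest pin: a turn of at most 60 degrees the right way, or 100 the wrong way, lines them up (play about 4 degrees either way).
- collar_home (a point): The point on the post's axis, 40 mm above the bench, where the collar's origin lies when it is fully home: its underside flush on the grey shoulder, its top 74 mm above the bench.
- spring_washer (a joint): Travel of the sprung washer under the collar, in m: 0 as long as the collar is not pressed on it, about 0.0075 when the collar is fully home.
- jaw_1: One of three steel jaws in slots of the post; the collar presses them inwards on to the plunger in the last 6 mm of its way down. Origin: when open, on the post's axis at bench level.
- jaw_2: The same, another jaw.
- jaw_3: The same, another jaw.
- spider: Round steel block with cross bores, 54 mm wide, 36 mm tall, standing on the bench. Bystander. Origin: centre of its underside.
- bevel_gear_1: Steel bevel gear, 56 mm wide, 26 mm tall, lying on the bench (a like one lies near it, fixed). Bystander. Origin: centre of its underside.
- blue_bottle: Blue bottle with a red cap, 36 mm wide, 123 mm tall, standing on the bench. Bystander. Origin: centre of its underside.
There are look-alikes about, which are no part of the job. What is shaped like the collar but orange is not meant.

How it is judged:
By the outcome, as a careful person would: the job done as asked, in the order asked, and still so for the second after the job is handed in, while the arm keeps its last pose, push and grip.
It also fails if it takes over 45 s, if anything falls off the work surface, if the arm or the gripper's body presses on something with over 40 N, if the wrist force passes 120 N, or if a joint passes its speed limit or range.

## Working session

There is one attempt and no reset: what is moved stays moved. The work goes in short steps, Python scripts to look and compute and a tool call to move; the robot and the scene stay as the last step left them, time stands still between calls to the robot, and variables do not carry over. Pictures are saved under pics/ and viewed, and the job is handed in when it is done.

Besides the shell and the picture viewer there is one more tool, called after "Call:" as name(argument=value, ...) on one line, values as JSON. apply_moves: Moves the arm, as the interface text tells. Its arguments: {"type":"object","properties":{"increments":{"type":"array","items":{"type":"object","properties":{"grip":{"type":"number"},"xyz":{"type":"array","items":{"type":"number"}},"rotation":{"type":"array","items":{"type":"number"}}}}},"squeeze":{"type":"number"}},"required":["increments"]}

```bash
ls; mkdir -p pics; cat > h.py <<'E'
import numpy as np, cv2
from bench import r, viewer
from scipy.spatial.transform import Rotation as R
def cam(n):
    c=viewer.camera(n); h=c["img"].shape[0]
    c["f"]=h/2/np.tan(np.radians(c["vertical_fov"])/2)
    c["Rm"]=cv2.Rodrigues(np.array(c["rvec"],float))[0]; c["t"]=np.array(c["tvec"],float).ravel()
    return c
def plane(c,u,v,z):
    d=c["Rm"].T@np.array([(u-c["cx"])/c["f"],(v-c["cy"])/c["f"],1]); o=-c["Rm"].T@c["t"]
    return o+d*(z-o[2])/d[2]
def pts(c):
    v,u=np.mgrid[:480,:640]; z=c["range_z"]
    P=np.stack([(u-c["cx"])/c["f"]*z,(v-c["cy"])/c["f"]*z,z],-1)
    return (P-c["t"])@c["Rm"]
def proj(c,p):
    q=c["Rm"]@np.array(p)+c["t"]; return c["f"]*q[0]/q[2]+c["cx"],c["f"]*q[1]/q[2]+c["cy"]
def st():
    s=r.read_state(); print({k:np.round(s[k],4).tolist() for k in s}); return s
E
python3 - <<'E'
from h import *
s=st(); print(np.round(R.from_quat(s["eef_rot"]).as_matrix(),3))
for n in("scene","top"):
    c=cam(n); cv2.imwrite(f"pics/{n}1.png",c["img"]); print(n,c["f"],c["cx"],c["cy"],-c["Rm"].T@c["t"],c["Rm"][2])
E
```

```text
pics
{'time': 0.0, 'joint_positions': [-1.3026, 0.3329, -0.0647, 1.4609, 0.0216, 1.3499, -0.0885], 'joint_vel': [-0.0005, -0.0013, -0.0002, 0.0016, 0.0022, 0.0006, -0.0015], 'joint_torque': [0.0, -62.3269, 0.0243, -38.9875, -0.0614, 0.0401, 0.0001], 'ee_pos': [0.1791, 0.5984, 0.2298], 'eef_rot': [0.8021, 0.5972, -0.0006, 0.0004], 'ft_force': [-0.4672, -0.8006, 0.6114], 'torque': [-0.0109, 0.0348, -0.0128], 'width': 0.0869}
[[ 0.287  0.958 -0.   ]
 [ 0.958 -0.287 -0.001]
 [-0.001  0.    -1.   ]]
scene 550.5036962047924 314.22250065753377 244.12782370325857 [ 0.00236009 -0.65671464  0.65968423] [ 0.52567363  0.58947601 -0.61333944]
top 493.0083190063078 315.8832693075728 243.90932242978363 [ 0.47434632 -0.07915003  1.06834532] [ 0.04836042 -0.00669627 -0.9988075 ]
```

View pics/scene1.png

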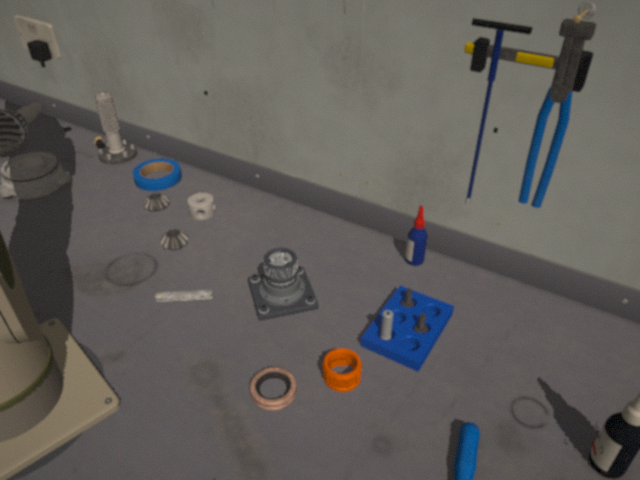

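View pics/top1.png

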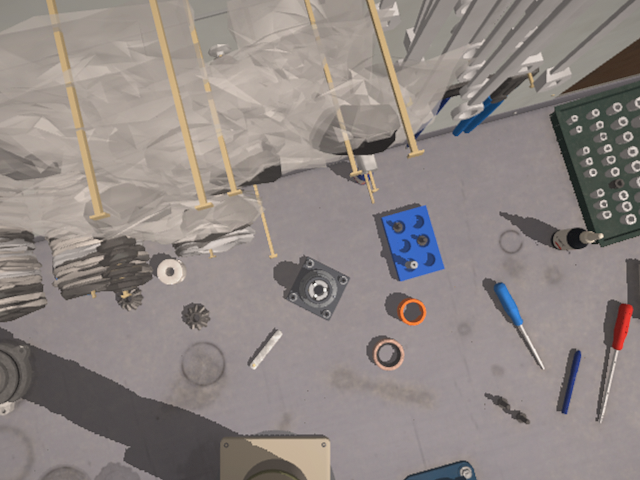

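```bash
python3 - <<'E'
from h import *
T=cam("top"); S=cam("scene")
np.savez("c0.npz",T=T["img"],S=S["img"],Tz=T["range_z"],Sz=S["range_z"])
a=T["img"][190:340,270:470]; b=S["img"][220:400,230:470]
cv2.imwrite("pics/topz.png",cv2.resize(a,None,fx=4,fy=4,interpolation=2)); cv2.imwrite("pics/scz.png",cv2.resize(b,None,fx=3.3,fy=3.3,interpolation=2))
for c in(T,S):
    hsv=cv2.cvtColor(c["img"],cv2.COLOR_BGR2HSV); m=((abs(hsv[...,0].astype(int)-112)<10)&(hsv[...,1]>150)&(hsv[...,2]>60)).astype(np.uint8)
    n,l,s,ce=cv2.connectedComponentsWithStats(m)
    for i in range(1,n):
        if s[i,4]>300: print(s[i],ce[i])
P=pts(T)
for u,v in[(250,220),(270,60),(180,100),(340,100),(370,170),(420,150),(210,230),(260,230),(318,290),(300,280),(412,264),(350,120),(375,175)]: print(u,v,P[v,u].round(3))
E
```

```text
[453  97  49  39 481] [475.51559252 118.18503119]
[ 382  206   62   75 2658] [412.58239278 242.31753198]
[495 283  28  42 461] [508.06724512 302.84381779]
[533  93  39 114 888] [553.31418919 150.82207207]
[520  94  33 109 817] [534.77356181 148.8996328 ]
[133 159  48  31 685] [157.38978102 177.41167883]
[410 229  16  36 370] [418.22432432 245.01081081]
[ 361  287   92   84 3774] [408.54557499 328.84896661]
[ 455  423   25   57 1022] [466.58219178 452.22798434]
250 220 [ 0.509 -0.034  0.714]
270 60 [ 0.591 -0.055  0.797]
180 100 [ 0.551 -0.019  0.847]
340 100 [ 0.561 -0.093  0.818]
370 170 [ 0.572 -0.137  0.579]
420 150 [ 0.529 -0.129  0.842]
210 230 [ 0.5   -0.009  0.729]
260 230 [0.556 0.035 0.   ]
318 290 [ 0.428 -0.09   0.044]
300 280 [ 0.448 -0.052  0.009]
412 264 [ 0.482 -0.281  0.069]
350 120 [ 0.555 -0.1    0.803]
375 175 [ 0.677 -0.216  0.   ]
```

View pics/topz.png

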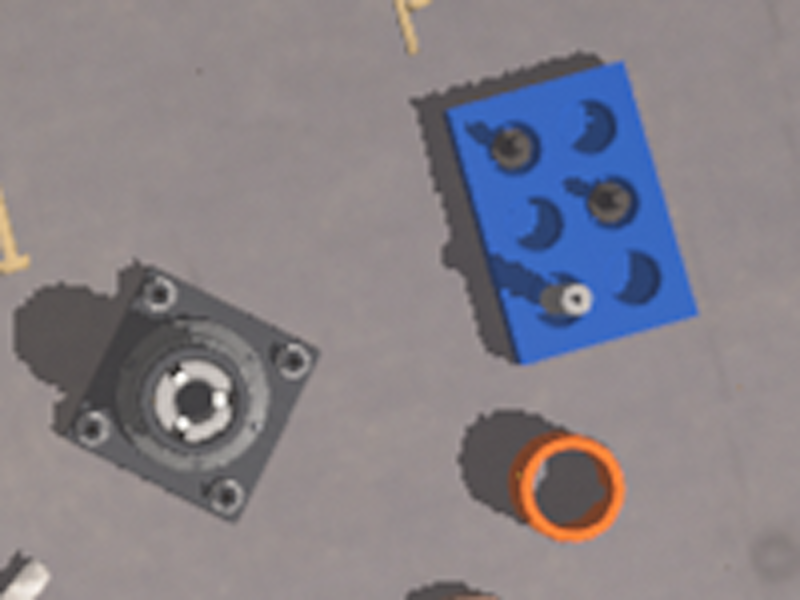

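View pics/scz.png

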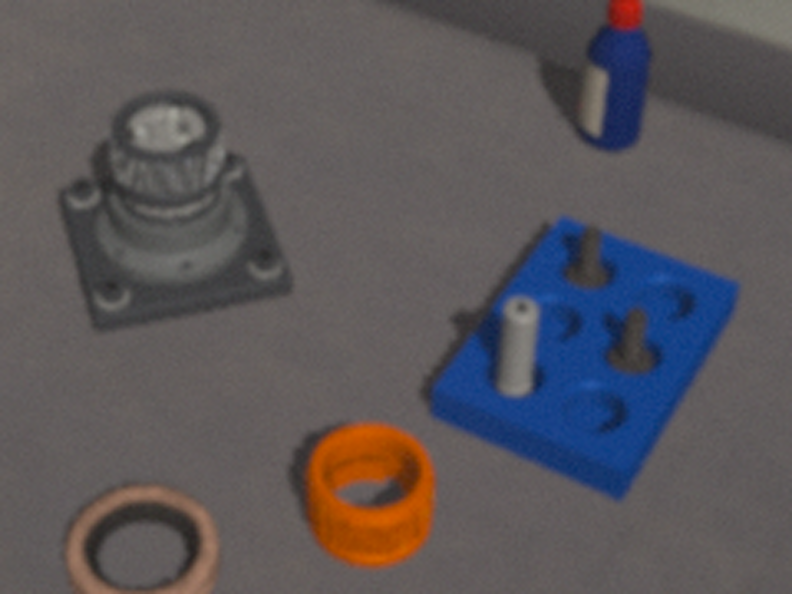

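```bash
python3 - <<'E'
from h import *
T=cam("top"); P=pts(T).reshape(-1,3); P=P[(T["range_z"].ravel()>0)]
Q=P[(P[:,2]>.2)]
for x0 in np.arange(-.2,1.0,.1):
  row=[]
  for y0 in np.arange(-.6,.7,.1):
    m=(Q[:,0]>=x0)&(Q[:,0]<x0+.1)&(Q[:,1]>=y0)&(Q[:,1]<y0+.1)
    row.append(f"{Q[m,2].min():.2f}" if m.sum()>3 else " .  ")
  print(f"{x0:.1f}",row)
E
```

```text
-0.2 [' .  ', ' .  ', ' .  ', ' .  ', ' .  ', ' .  ', ' .  ', ' .  ', ' .  ', ' .  ', ' .  ', ' .  ', ' .  ']
-0.1 [' .  ', ' .  ', ' .  ', ' .  ', ' .  ', ' .  ', ' .  ', ' .  ', ' .  ', ' .  ', ' .  ', ' .  ', ' .  ']
0.0 [' .  ', ' .  ', ' .  ', ' .  ', ' .  ', ' .  ', ' .  ', ' .  ', ' .  ', ' .  ', ' .  ', ' .  ', ' .  ']
0.1 [' .  ', ' .  ', ' .  ', ' .  ', ' .  ', ' .  ', ' .  ', ' .  ', ' .  ', ' .  ', ' .  ', ' .  ', ' .  ']
0.2 [' .  ', ' .  ', ' .  ', ' .  ', ' .  ', ' .  ', ' .  ', ' .  ', ' .  ', ' .  ', ' .  ', ' .  ', ' .  ']
0.3 [' .  ', ' .  ', ' .  ', ' .  ', ' .  ', ' .  ', ' .  ', ' .  ', ' .  ', ' .  ', ' .  ', ' .  ', ' .  ']
0.4 [' .  ', ' .  ', ' .  ', ' .  ', ' .  ', '0.65', '0.47', '0.47', '0.46', ' .  ', ' .  ', ' .  ', ' .  ']
0.5 [' .  ', ' .  ', ' .  ', ' .  ', '0.54', '0.50', '0.47', '0.48', '0.47', ' .  ', ' .  ', ' .  ', ' .  ']
0.6 [' .  ', ' .  ', ' .  ', '0.22', '0.66', '0.63', '0.62', '0.74', ' .  ', ' .  ', ' .  ', ' .  ', ' .  ']
0.7 [' .  ', '0.20', '0.20', '0.23', '0.50', ' .  ', ' .  ', ' .  ', ' .  ', ' .  ', ' .  ', ' .  ', ' .  ']
0.8 ['0.20', '0.28', ' .  ', ' .  ', ' .  ', ' .  ', ' .  ', ' .  ', ' .  ', ' .  ', ' .  ', ' .  ', ' .  ']
0.9 [' .  ', ' .  ', ' .  ', ' .  ', ' .  ', ' .  ', ' .  ', ' .  ', ' .  ', ' .  ', ' .  ', ' .  ', ' .  ']
```

```bash
python3 - <<'E'
from h import *
T=cam("top"); P=pts(T); H=P[...,2]
print(proj(T,[.179,.599,.23]),proj(T,[.179,.599,.5]),proj(T,[.474,-.079,0]))
g=np.clip(H/0.9*255,0,255).astype(np.uint8)
im=cv2.applyColorMap(g,cv2.COLORMAP_JET); im[T["range_z"]==0]=0
cv2.imwrite("pics/hz.png",im)
for u,v in[(98,213),(205,203),(235,190),(272,255),(272,240),(255,195),(415,153),(372,200),(365,165),(220,240),(200,247),(100,270),(60,290),(20,260),(130,300),(30,180),(100,130),(440,60),(15,375)]: print(u,v,P[v,u].round(3))
E
```

```text
(np.float64(-95.71609071065825), np.float64(446.3622154107492)) (np.float64(-296.3460827418165), np.float64(534.1082518472363)) (np.float64(312.53294507699894), np.float64(267.94348349313736))
98 213 [0.5   0.02  0.841]
205 203 [ 0.503 -0.032  0.853]
235 190 [ 0.515 -0.039  0.811]
272 255 [ 0.485 -0.045  0.655]
272 240 [0.535 0.009 0.002]
255 195 [ 0.528 -0.037  0.709]
415 153 [ 0.528 -0.127  0.842]
372 200 [ 0.546 -0.142  0.548]
365 165 [ 0.576 -0.131  0.584]
220 240 [0.504 0.018 0.552]
200 247 [0.496 0.039 0.552]
100 270 [0.472 0.143 0.552]
60 290 [0.451 0.188 0.544]
20 260 [0.483 0.247 0.517]
130 300 [0.407 0.304 0.027]
30 180 [0.537 0.122 0.718]
100 130 [0.541 0.024 0.832]
440 60 [ 0.577 -0.142  0.829]
15 375 [0.258 0.524 0.054]
```

View pics/hz.png

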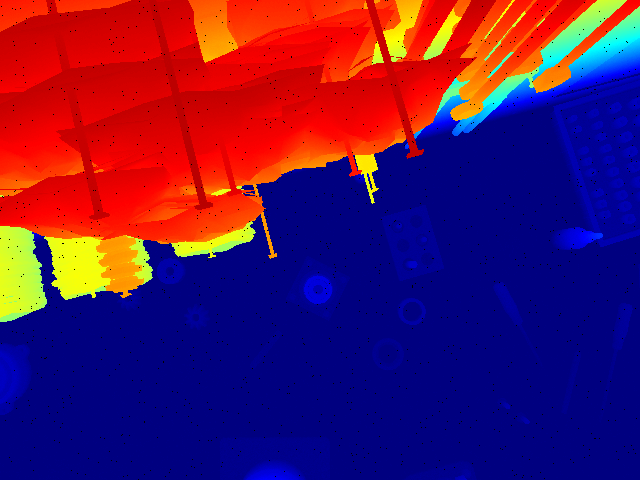

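```bash
python3 - <<'E'
from h import *
T=cam("top"); S=cam("scene")
def circ(P,rr=None):
    A=np.c_[P[:,0],P[:,1],np.ones(len(P))]; s=np.linalg.lstsq(A,(P[:,:2]**2).sum(1),rcond=None)[0]
    return s[0]/2,s[1]/2,np.sqrt(s[2]+s[0]**2/4+s[1]**2/4)
for n,c in(("top",T),("scene",S)):
    P=pts(c); ok=c["range_z"]>0
    near=ok&(np.hypot(P[...,0]-.43,P[...,1]+.09)<.045)
    m=near&(P[...,2]>.078)&(P[...,2]<.092)
    Q=P[m]; print(n,"collar top",m.sum(),Q.mean(0).round(4),np.percentile(Q[:,2],[5,50,95]).round(4))
    cs=cv2.findContours(m.astype(np.uint8),cv2.RETR_EXTERNAL,cv2.CHAIN_APPROX_NONE)[0]; k=max(cs,key=cv2.contourArea); e=cv2.fitEllipse(k); print(" ellipse",e, "->z.086",plane(c,*e[0],.086).round(4))
    print(" circ hull",[round(x,4) for x in cv2.minEnclosingCircle((Q[:,:2]*1000).astype(np.float32))[0]])
    b=ok&(np.hypot(P[...,0]-.43,P[...,1]+.09)<.09)&(P[...,2]>.008)&(P[...,2]<.016)
    print(" plate",b.sum(),cv2.minAreaRect((P[b][:,:2]*1000).astype(np.float32)))
    # body rim z .040
    # plunger
    m=ok&(np.hypot(P[...,0]-.48,P[...,1]+.281)<.03)&(P[...,2]>.03)&(P[...,2]<.075)
    Q=P[m]; print(" plunger",m.sum(),Q.mean(0).round(4),Q[:,2].max().round(4))
    m2=m&(P[...,2]>.059); v,u=np.nonzero(m2); print(" top px",len(u),u.mean(),v.mean(),u.min(),u.max(),v.min(),v.max(),plane(c,u.mean(),v.mean(),.064).round(4))
    # tray top
    hsv=cv2.cvtColor(c["img"],cv2.COLOR_BGR2HSV)
    t=ok&(hsv[...,0]>100)&(hsv[...,0]<125)&(hsv[...,1]>150)&(P[...,2]>.014)&(P[...,2]<.026)&(np.hypot(P[...,0]-.53,P[...,1]+.27)<.13)
    print(" tray",t.sum(),cv2.minAreaRect((P[t][:,:2]*1000).astype(np.float32)))
E
```

```text
top collar top 513 [ 0.4313 -0.089   0.0839] [0.0799 0.0838 0.088 ]
 ellipse ((317.6139831542969, 289.3531799316406), (27.0545711517334, 27.347822189331055), 14.53757381439209) ->z.086 [ 0.4315 -0.0891  0.086 ]
 circ hull [431.2726, -89.007]
 plate 1064 ((431.6606750488281, -89.82958221435547), (103.33912658691406, 103.1628189086914), 63.402427673339844)
 plunger 66 [ 0.4819 -0.282   0.0591] 0.0681
 top px 48 412.9166666666667 263.9791666666667 409 417 261 267 [ 0.4819 -0.2836  0.064 ]
 tray 2178 ((527.8544921875, -291.87213134765625), (140.34925842285156, 98.33103942871094), 15.694055557250977)
scene collar top 580 [ 0.4284 -0.0934  0.0824] [0.0788 0.0823 0.0859]
 ellipse ((279.917236328125, 259.36041259765625), (23.05196189880371, 33.59651565551758), 86.9480972290039) ->z.086 [ 0.4254 -0.0971  0.086 ]
 circ hull [428.9021, -93.0599]
 plate 1102 ((429.2093200683594, -92.85971069335938), (106.41529083251953, 104.11832427978516), 63.44304656982422)
 plunger 217 [ 0.4768 -0.2891  0.0511] 0.0654
 top px 78 387.5 314.37179487179486 383 393 310 319 [ 0.4776 -0.2881  0.064 ]
 tray 2902 ((525.7974853515625, -294.4212951660156), (143.95111083984375, 98.91191101074219), 15.806243896484375)
```

```bash
cat >> h.py <<'E'
def inc(wps,s=None):
    s=s or r.read_state(); p=np.array(s["ee_pos"]); Rm=R.from_quat(s["eef_rot"])
    for x,y,z,psi in wps:
        a=np.radians(psi); X=np.array([np.cos(a),np.sin(a),0]); Z=np.array([0,0,-1.]); G=R.from_matrix(np.c_[X,np.cross(Z,X),Z])
        print((x,y,z,psi),"xyz",np.round(Rm.inv().apply(np.array([x,y,z])-p)*1000,1).tolist(),"rot",np.round(np.degrees((Rm.inv()*G).as_rotvec()),1).tolist())
def polar(rr,az,z,psi=None):
    a=np.radians(az); return (rr*np.cos(a),rr*np.sin(a),z,az if psi is None else psi)
E
python3 - <<'E'
from h import *
S=cam("scene"); P=pts(S)
print("bottle",P[250,418],P[220,420]); print("tall",P[150,113],P[100,105])
inc([polar(.6,64,.22),polar(.56,55,.21),polar(.51,46,.2),polar(.47,37,.19),polar(.45,28,.18)])
E
```

```text
bottle [ 0.66130398 -0.1999773   0.03764347] [ 0.66549619 -0.19288845  0.09848641]
tall [0.44180932 0.5703893  0.0213003 ] [0.45084138 0.56317871 0.14949596]
(np.float64(0.2630226880734465), np.float64(0.5392764277795002), 0.22, 64) xyz [-32.9, 97.4, 10.5] rot [0.0, 0.0, 9.3]
(np.float64(0.3212028043565859), np.float64(0.45872514480183546), 0.21, 55) xyz [-93.4, 176.2, 20.5] rot [0.0, 0.0, 18.3]
(np.float64(0.35427576893408863), np.float64(0.36686329817271207), 0.2, 46) xyz [-172.0, 234.2, 30.5] rot [0.0, 0.0, 27.3]
(np.float64(0.37535868972222763), np.float64(0.28285306088146267), 0.19, 37) xyz [-246.4, 278.5, 40.5] rot [0.0, 0.0, 36.3]
(np.float64(0.39732641678651714), np.float64(0.21126220325365086), 0.18, 28) xyz [-308.7, 320.1, 50.5] rot [0.0, 0.0, 45.3]
```

```bash
python3 - <<'E'
from h import *
inc([polar(.59,68,.22),polar(.55,62.5,.21),polar(.51,57,.2),polar(.475,51,.19),polar(.45,44,.18)])
E
```

```text
(np.float64(0.22101789011538805), np.float64(0.5470384741944045), 0.22, 68) xyz [-37.6, 54.9, 10.5] rot [0.0, 0.0, 5.3]
(np.float64(0.25396173727926863), np.float64(0.48785595824802197), 0.21, 62.5) xyz [-84.8, 103.4, 20.5] rot [0.0, 0.0, 10.8]
(np.float64(0.2777659078576638), np.float64(0.4277219896521663), 0.2, 57) xyz [-135.6, 143.5, 30.5] rot [0.0, 0.0, 16.3]
(np.float64(0.2989271857486728), np.float64(0.3691443316920612), 0.19, 51) xyz [-185.6, 180.5, 40.5] rot [0.0, 0.0, 22.3]
(np.float64(0.32370291015239305), np.float64(0.3125962667065488), 0.18, 44) xyz [-232.7, 220.5, 50.5] rot [0.0, 0.0, 29.3]
```

Call:
apply_moves(increments=[{"grip": 100,"xyz": [-38,54,10],"rotation": [0,0,5]},{"grip": 100,"xyz": [-85,103,20],"rotation": [0,0,11]},{"grip": 100,"xyz": [-136,143,30],"rotation": [0,0,16]},{"grip": 100,"xyz": [-186,180,40],"rotation": [0,0,22]},{"grip": 100,"xyz": [-233,220,50],"rotation": [0,0,29]}])

```text
time: 1.08
ee_pos: [0.3183, 0.3232, 0.1827]
eef_rot: [0.927, 0.376, 0.0, -0.0]
ft_force: [0.6, -0.7, 0.4]
width: 0.0539
```

```bash
python3 - <<'E'
from h import *
s=st()
p=s["ee_pos"]; print(np.hypot(p[0],p[1]),np.degrees(np.arctan2(p[1],p[0])))
inc([polar(.44,36,.18),polar(.43,28,.18),polar(.43,20,.18),polar(.43,12,.18),polar(.43,4,.18)])
E
```

```text
{'time': 1.075, 'joint_positions': [-1.0286, -0.0172, 0.134, 1.9643, 0.0023, 1.1935, -0.1253], 'joint_vel': [0.4718, -0.4327, 0.4263, 0.6009, 0.0493, -0.1801, -0.1119], 'joint_torque': [-5.3754, -32.4027, -3.544, -37.9415, -0.492, 0.6711, 0.27], 'ee_pos': [0.3183, 0.3232, 0.1827], 'eef_rot': [0.9268, 0.3756, 0.0003, -0.0003], 'ft_force': [0.5542, -0.7075, 0.4046], 'torque': [-0.0842, -0.042, -0.0155], 'width': 0.0539}
0.4535957825544473 45.43607596489218
(np.float64(0.35596747752497687), np.float64(0.2586255110086882), 0.18, 36) xyz [-17.9, 72.6, 2.6] rot [-0.0, -0.0, 8.1]
(np.float64(0.3796674649293386), np.float64(0.20187277199793305), 0.18, 28) xyz [-40.4, 129.8, 2.6] rot [-0.0, -0.0, 16.1]
(np.float64(0.40406782693794063), np.float64(0.14706866163003754), 0.18, 20) xyz [-61.0, 186.1, 2.6] rot [-0.0, -0.0, 24.1]
(np.float64(0.42060346831553647), np.float64(0.08940202705163651), 0.18, 12) xyz [-89.3, 239.0, 2.5] rot [-0.0, -0.0, 32.1]
(np.float64(0.4289525416117244), np.float64(0.02999528370997388), 0.18, 4) xyz [-124.7, 287.5, 2.5] rot [-0.0, -0.0, 40.1]
```

Call:
apply_moves(increments=[{"grip": 100,"xyz": [-20,58,3],"rotation": [0,0,7]},{"grip": 100,"xyz": [-47,115,3],"rotation": [0,0,15]},{"grip": 100,"xyz": [-72,172,3],"rotation": [0,0,23]},{"grip": 100,"xyz": [-102,225,3],"rotation": [0,0,31]},{"grip": 100,"xyz": [-138,273,3],"rotation": [0,0,39]}])

```text
time: 1.7
ee_pos: [0.4098, 0.0291, 0.1798]
eef_rot: [0.999, 0.042, 0.001, -0.001]
ft_force: [1.3, -0.9, -0.6]
width: 0.0532
```

```bash
python3 - <<'E'
from h import *
s=st()
p=s["ee_pos"]; print(np.hypot(p[0],p[1]),np.degrees(np.arctan2(p[1],p[0])))
inc([polar(.42,-2,.18),polar(.44,-10,.18),polar(.47,-17,.18),polar(.51,-23,.18),polar(.54,-28,.18),polar(.559,-30.5,.16)])
E
```

```text
{'time': 1.7, 'joint_positions': [-0.6855, -0.1534, 0.4693, 2.0766, 0.0732, 1.2012, -0.1628], 'joint_vel': [0.5524, -0.1047, 0.556, 0.0415, 0.1249, 0.0187, -0.0636], 'joint_torque': [-4.4354, -21.6642, -5.1414, -36.0755, -0.3749, 0.2854, 0.1707], 'ee_pos': [0.4098, 0.0291, 0.1798], 'eef_rot': [0.9991, 0.0423, 0.0007, -0.0006], 'ft_force': [1.2731, -0.8914, -0.6498], 'torque': [-0.093, -0.0213, 0.0025], 'width': 0.0532}
0.4107811303398955 4.057017888104886
(np.float64(0.4197441473480202), np.float64(-0.014657788615050406), 0.18, -2) xyz [6.3, 44.4, -0.2] rot [-0.1, -0.1, 6.8]
(np.float64(0.43331541132537155), np.float64(-0.07640519817344935), 0.18, -10) xyz [14.6, 107.1, -0.3] rot [-0.1, -0.1, 14.8]
(np.float64(0.4494632353026266), np.float64(-0.13741470121968627), 0.18, -17) xyz [25.5, 169.2, -0.3] rot [-0.1, -0.1, 21.8]
(np.float64(0.4694574752607446), np.float64(-0.19927287552952963), 0.18, -23) xyz [40.2, 232.6, -0.4] rot [-0.1, -0.1, 27.8]
(np.float64(0.4767917001438206), np.float64(-0.25351464390438105), 0.18, -28) xyz [42.9, 287.2, -0.4] rot [-0.1, -0.1, 32.8]
(np.float64(0.481650700686813), np.float64(-0.2837139448950336), 0.16, -30.5) xyz [45.2, 317.8, 19.5] rot [-0.1, -0.1, 35.3]
```

Call:
apply_moves(increments=[{"grip": 100,"xyz": [6,50,0],"rotation": [0,0,7]},{"grip": 100,"xyz": [14,111,0],"rotation": [0,0,15]},{"grip": 100,"xyz": [25,172,0],"rotation": [0,0,22]},{"grip": 100,"xyz": [38,232,0],"rotation": [0,0,28]},{"grip": 100,"xyz": [43,287,5],"rotation": [0,0,33]}])

```text
time: 2.33
ee_pos: [0.4778, -0.2552, 0.1751]
eef_rot: [0.97, -0.244, 0.002, -0.001]
ft_force: [0.4, 0.4, 0.6]
width: 0.0533
```

```bash
python3 - <<'E'
from h import *
s=st()
inc([(.481,-.2840,.14,-30.5),(.481,-.284,.1,-30.5),(.481,-.284,.0575,-30.5)])
E
```

```text
{'time': 2.325, 'joint_positions': [-0.3286, 0.2338, 0.8473, 1.7959, -0.1902, 1.1929, 0.0818], 'joint_vel': [0.745, 0.9056, 0.3591, -0.5607, -0.7568, 0.036, 0.6203], 'joint_torque': [-4.0651, -45.8288, 7.5614, -33.6058, 1.8082, -0.01, -1.2789], 'ee_pos': [0.4778, -0.2552, 0.1751], 'eef_rot': [0.9697, -0.2443, 0.0015, -0.0007], 'ft_force': [0.3516, 0.3846, 0.5797], 'torque': [-0.0258, 0.0285, -0.0414], 'width': 0.0533}
(0.481, -0.284, 0.14, -30.5) xyz [16.3, 23.9, 35.1] rot [-0.1, -0.2, 2.2]
(0.481, -0.284, 0.1, -30.5) xyz [16.2, 24.0, 75.1] rot [-0.1, -0.2, 2.2]
(0.481, -0.284, 0.0575, -30.5) xyz [16.1, 24.1, 117.6] rot [-0.1, -0.2, 2.2]
```

Stop above the plunger and check.

Call:
apply_moves(increments=[{"grip": 100,"xyz": [16,24,35],"rotation": [0,0,2]},{"grip": 100,"xyz": [16,24,80],"rotation": [0,0,2]},{"grip": 100,"xyz": [16,24,80],"rotation": [0,0,2]}])

```text
time: 2.7
ee_pos: [0.4789, -0.2831, 0.0927]
eef_rot: [0.965, -0.261, -0.001, -0.001]
ft_force: [0.9, -0.2, -0.1]
width: 0.0528
```

```bash
python3 - <<'E'
from h import *
s=st()
for n in("scene","top"):
    c=cam(n); u,v=map(int,proj(c,s["ee_pos"])); print(n,proj(c,s["ee_pos"]),proj(c,[.481,-.284,.064]))
    u0,v0=max(u-80,0),max(v-60,0); cv2.imwrite(f"pics/a_{n}.png",cv2.resize(c["img"][v0:v0+120,u0:u0+160],None,fx=4,fy=4,interpolation=2)); print(u0,v0)
E
```

```text
{'time': 2.7, 'joint_positions': [-0.2198, 0.3908, 0.813, 1.8368, -0.3242, 1.0552, 0.19], 'joint_vel': [-0.0266, -0.0635, 0.0266, -0.0603, 0.0303, 0.0438, -0.0233], 'joint_torque': [1.2599, -42.8522, 11.0942, -31.3057, -0.5646, -0.8808, 0.4545], 'ee_pos': [0.4789, -0.2831, 0.0927], 'eef_rot': [0.9652, -0.2615, -0.0013, -0.0006], 'ft_force': [0.8569, -0.2254, -0.1377], 'torque': [-0.0854, 0.0552, 0.0058], 'width': 0.0528}
scene (np.float64(386.95001178853863), np.float64(298.47311679220735)) (np.float64(386.99232660252375), np.float64(311.8739356146375))
306 238
top (np.float64(415.6443411547263), np.float64(265.3829070375355)) (np.float64(413.10771953421914), np.float64(264.39701493702626))
335 205
```

View pics/a_scene.png

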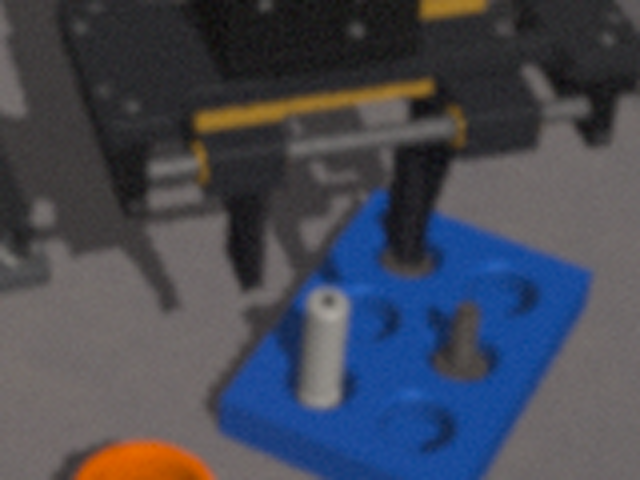

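View pics/a_top.png

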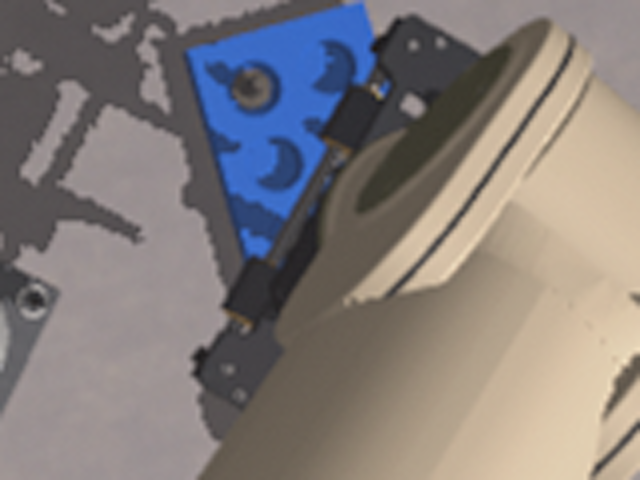

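```bash
python3 - <<'E'
from h import *
s=r.read_state()
inc([(.4805,-.2845,.075,-30.5),(.4805,-.2845,.0575,-30.5)])
E
```

```text
(0.4805, -0.2845, 0.075, -30.5) xyz [-0.4, 0.9, 21.3] rot [-0.1, -0.2, 0.2]
(0.4805, -0.2845, 0.0575, -30.5) xyz [-0.4, 1.0, 38.8] rot [-0.1, -0.2, 0.2]
```

Call:
apply_moves(increments=[{"grip": 150,"xyz": [-0.5,1,8],"rotation": [0,0,0]},{"grip": 150,"xyz": [-0.5,1,20],"rotation": [0,0,0]},{"grip": 150,"xyz": [-0.5,1,38.5],"rotation": [0,0,0]},{"grip": 150,"xyz": [-0.5,1,38.5],"rotation": [0,0,0]}], squeeze=20)

```text
time: 3.3
ee_pos: [0.4794, -0.2838, 0.0561]
eef_rot: [0.965, -0.261, 0.0, -0.001]
ft_force: [-0.4, 0.1, 1.0]
width: 0.0364
```

```bash
python3 - <<'E'
from h import *
s=st()
for n in("scene",):
    c=cam(n); u,v=map(int,proj(c,s["ee_pos"])); 
    u0,v0=max(u-50,0),max(v-50,0); cv2.imwrite(f"pics/b_{n}.png",cv2.resize(c["img"][v0:v0+100,u0:u0+100],None,fx=6,fy=6,interpolation=2)); print(u0,v0)
E
```

```text
{'time': 3.3, 'joint_positions': [-0.1891, 0.4431, 0.7819, 1.8639, -0.3728, 0.9859, 0.2267], 'joint_vel': [-0.0049, -0.0209, 0.0177, -0.0237, 0.0149, 0.0202, -0.0117], 'joint_torque': [0.0551, -47.7374, 12.0288, -30.6894, -0.3073, -0.3226, 0.1898], 'ee_pos': [0.4794, -0.2838, 0.0561], 'eef_rot': [0.9653, -0.261, 0.0003, -0.0008], 'ft_force': [-0.4118, 0.0845, 1.0295], 'torque': [-0.1286, 0.1048, -0.0006], 'width': 0.0364}
335 266
```

View pics/b_scene.png

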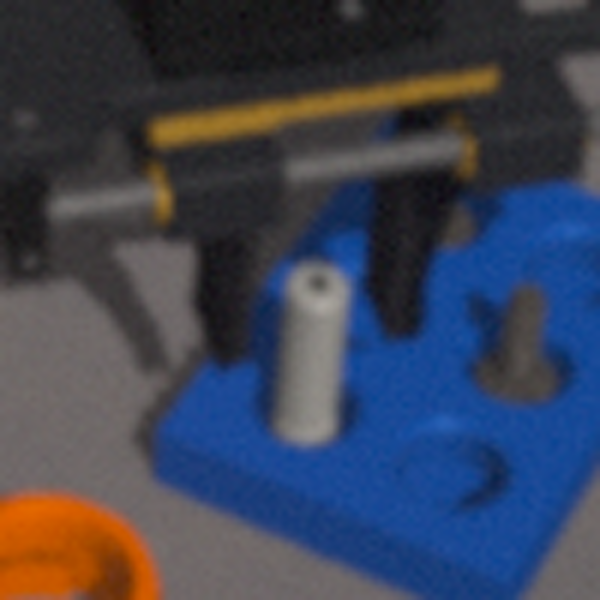

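Call:
apply_moves(increments=[{"grip": 150,"xyz": [0,0,-1.5],"rotation": [0,0,0]},{"grip": 255,"xyz": [0,0,-1.5],"rotation": [0,0,0]},{"grip": 255,"xyz": [0,0,-1.5],"rotation": [0,0,0]},{"grip": 255,"xyz": [0,0,-1.5],"rotation": [0,0,0]},{"grip": 255,"xyz": [0,0,-1.5],"rotation": [0,0,0]}], squeeze=25)

```text
time: 3.98
ee_pos: [0.48, -0.2843, 0.0586]
eef_rot: [0.965, -0.261, 0.001, -0.001]
ft_force: [0.3, -0.7, 0.7]
width: 0.0149
```

```bash
python3 - <<'E'
from h import *
s=st()
for n in("scene",):
    c=cam(n); u,v=map(int,proj(c,s["ee_pos"])); 
    u0,v0=max(u-50,0),max(v-50,0); cv2.imwrite(f"pics/c_{n}.png",cv2.resize(c["img"][v0:v0+100,u0:u0+100],None,fx=6,fy=6,interpolation=2)); print(u0,v0)
E
```

```text
{'time': 3.975, 'joint_positions': [-0.1907, 0.4399, 0.7843, 1.8617, -0.3703, 0.9891, 0.225], 'joint_vel': [0.0014, -0.0001, 0.0023, 0.0016, 0.0007, 0.0012, -0.0014], 'joint_torque': [0.0101, -47.8367, 12.1843, -30.6688, -0.0245, 0.1438, -0.0007], 'ee_pos': [0.48, -0.2843, 0.0586], 'eef_rot': [0.9653, -0.2611, 0.0011, -0.0006], 'ft_force': [0.3307, -0.7338, 0.7492], 'torque': [-0.1548, 0.0555, 0.0065], 'width': 0.0149}
336 264
```

View pics/c_scene.png

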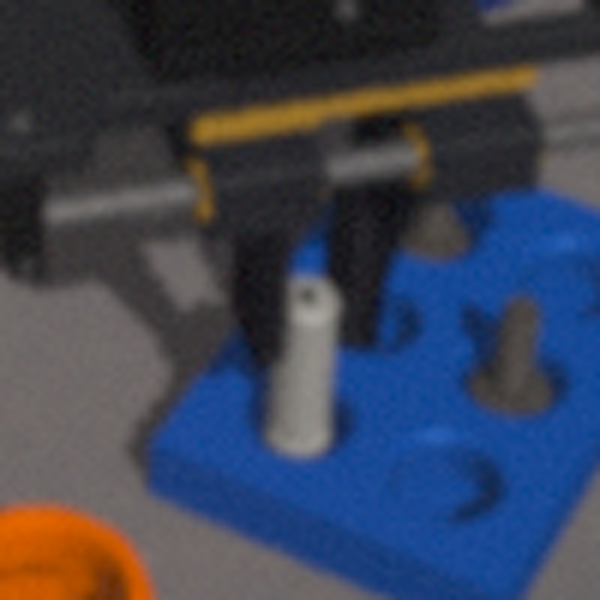

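```bash
python3 - <<'E'
from h import *
s=r.read_state(); c=cam("scene"); M=R.from_quat(s["eef_rot"]).as_matrix(); p=np.array(s["ee_pos"])
for x in(-8,8):
  for y in(-9.5,0,9.5):
    for z in (8,-11):
      q=p+M@np.array([x,y,z])/1000; u,v=proj(c,q); print(x,y,z,round((u-336)*6),round((v-264)*6))
for y in(-4,0,4,8): 
  q=p+M@np.array([0,y,0])/1000
  for z in(.064,.012): q[2]=z; u,v=proj(c,q); print("axis",y,z,round((u-336)*6),round((v-264)*6))
E
```

```text
-8 -9.5 8 259 306
-8 -9.5 -11 264 253
-8 0 8 271 332
-8 0 -11 275 279
-8 9.5 8 282 359
-8 9.5 -11 287 305
8 -9.5 8 319 297
8 -9.5 -11 324 243
8 0 8 331 322
8 0 -11 336 269
8 9.5 8 342 349
8 9.5 -11 348 295
axis -4 0.064 299 279
axis -4 0.012 286 420
axis 0 0.064 304 290
axis 0 0.012 290 431
axis 4 0.064 309 301
axis 4 0.012 295 442
axis 8 0.064 314 312
axis 8 0.012 300 454
```

Call:
apply_moves(increments=[{"grip": 255,"xyz": [0,0,-20],"rotation": [0,0,0]},{"grip": 255,"xyz": [0,0,-60],"rotation": [0,0,0]},{"grip": 255,"xyz": [0,0,-107],"rotation": [0,0,0]},{"grip": 255,"xyz": [0,0,-107],"rotation": [0,0,0]}])

```text
time: 4.58
ee_pos: [0.4813, -0.2858, 0.17]
eef_rot: [0.965, -0.261, 0.004, -0.001]
ft_force: [-0.6, 0.0, -1.4]
width: 0.0146
```

```bash
python3 - <<'E'
from h import *
s=st()
q=np.array(s["ee_pos"]); d=np.array([.4295,-.0911,.16])
inc([tuple(q+(d-q)*k)+(-30.2,) for k in(.28,.56,.8,1)])
E
```

```text
{'time': 4.575, 'joint_positions': [-0.2729, 0.293, 0.866, 1.7616, -0.2434, 1.1894, 0.1331], 'joint_vel': [0.0126, 0.0467, -0.0307, 0.0687, -0.0296, -0.0433, 0.0205], 'joint_torque': [-0.3099, -42.9678, 9.7627, -38.1925, 0.3156, 0.7552, -0.3099], 'ee_pos': [0.4813, -0.2858, 0.17], 'eef_rot': [0.9652, -0.2613, 0.0043, -0.0006], 'ft_force': [-0.562, 0.0064, -1.3505], 'torque': [-0.0672, 0.1242, -0.0255], 'width': 0.0146}
(np.float64(0.46678053611737935), np.float64(-0.2312509386342993), np.float64(0.16716899347966516), -30.2) xyz [-40.0, -39.7, 2.6] rot [-0.2, -0.5, -0.1]
(np.float64(0.4522825498495096), np.float64(-0.17674779583207179), np.float64(0.1643810515709065), -30.2) xyz [-80.1, -79.5, 5.2] rot [-0.2, -0.5, -0.1]
(np.float64(0.4398557044770498), np.float64(-0.13003081628730537), np.float64(0.16199138707768476), -30.2) xyz [-114.4, -113.5, 7.4] rot [-0.2, -0.5, -0.1]
(np.float64(0.4295), np.float64(-0.09110000000000001), np.float64(0.16), -30.2) xyz [-143.0, -141.9, 9.3] rot [-0.2, -0.5, -0.1]
```

Call:
apply_moves(increments=[{"grip": 255,"xyz": [-40,-40,3],"rotation": [0,-0.5,0]},{"grip": 255,"xyz": [-80,-80,5],"rotation": [0,-0.5,0]},{"grip": 255,"xyz": [-114,-113,7],"rotation": [0,-0.5,0]},{"grip": 255,"xyz": [-143,-142,9],"rotation": [0,-0.5,0]},{"grip": 255,"xyz": [-143,-142,9],"rotation": [0,-0.5,0]}])

```text
time: 5.2
ee_pos: [0.4286, -0.0882, 0.16]
eef_rot: [0.966, -0.259, -0.0, -0.002]
ft_force: [-0.2, -0.5, -1.6]
width: 0.015
```

```bash
python3 - <<'E'
from h import *
s=st()
c=cam("scene"); cv2.imwrite("pics/d.png",cv2.resize(c["img"][200:300,230:330],None,fx=6,fy=6,interpolation=2))
t=cam("top"); cv2.imwrite("pics/dt.png",cv2.resize(t["img"][230:350,260:380],None,fx=5,fy=5,interpolation=2))
p=np.array(s["ee_pos"]); 
for z in(.112,.0,): 
  q=p.copy(); q[2]=.1074 if z else .086; u,v=proj(c,q); print(z,(u-230)*6,(v-200)*6)
inc([(.4295,-.0911,.16,-30.2)])
E
```

```text
{'time': 5.2, 'joint_positions': [-0.6617, -0.0835, 0.7469, 2.0533, 0.0567, 1.1503, -0.4639], 'joint_vel': [0.0364, 0.0344, 0.0575, -0.0408, -0.0023, -0.0054, 0.0626], 'joint_torque': [-1.6575, -20.8877, -3.8383, -35.9527, -0.0738, 0.1334, -1.0871], 'ee_pos': [0.4286, -0.0882, 0.16], 'eef_rot': [0.9659, -0.2591, -0.0005, -0.0024], 'ft_force': [-0.1795, -0.4986, -1.5998], 'torque': [-0.1277, 0.0553, -0.0035], 'width': 0.015}
0.112 283.74101878833267 275.01644626782763
0.0 287.7799570701875 336.1408971747086
(0.4295, -0.0911, 0.16, -30.2) xyz [0.1, -0.1, 0.3] rot [-0.2, 0.0, -0.1]
```

View pics/d.png

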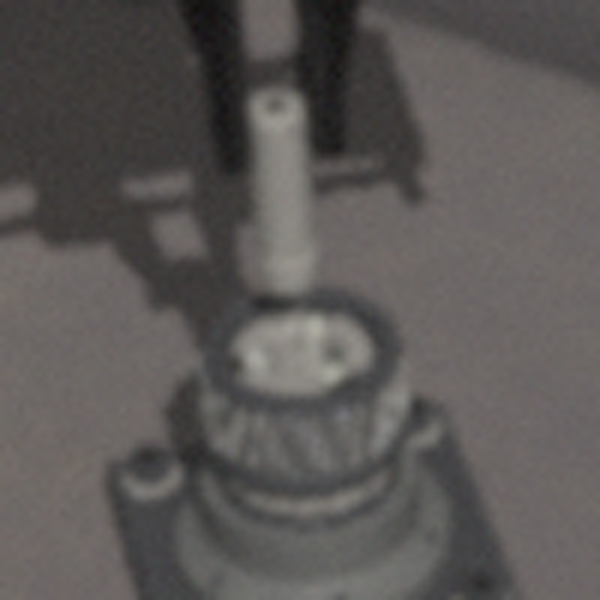

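View pics/dt.png

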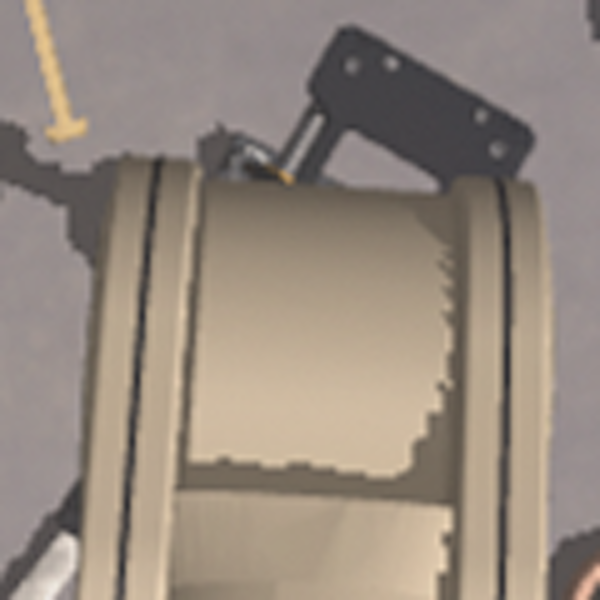

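```bash
cat >> h.py <<'E'
def circ(c,img,x,y,z,rr,k,u0,v0,col):
    a=np.linspace(0,2*np.pi,60); p=[proj(c,[x+rr*np.cos(t),y+rr*np.sin(t),z]) for t in a]
    p=((np.array(p)-[u0,v0]+.5)*k).astype(np.int32); cv2.polylines(img,[p],True,col,1)
E
python3 - <<'E'
from h import *
s=st(); c=cam("scene"); k=8;u0,v0=240,205
im=cv2.resize(c["img"][v0:v0+75,u0:u0+80],None,fx=k,fy=k,interpolation=2); im0=im.copy()
p=s["ee_pos"]
for (x,y),col in (((.4292,-.0929),(0,255,0)),((.4315,-.0893),(0,0,255))):
    circ(c,im,x,y,.086,.028,k,u0,v0,col); circ(c,im,x,y,.082,.0125,k,u0,v0,col)
circ(c,im,p[0],p[1],p[2]-.0526,.008,k,u0,v0,(255,0,255));circ(c,im,p[0],p[1],p[2]+.0054,.008,k,u0,v0,(255,0,255))
cv2.imwrite("pics/e.png",im);cv2.imwrite("pics/e0.png",im0)
E
```

```text
{'time': 5.3, 'joint_positions': [-0.6589, -0.081, 0.7505, 2.0508, 0.0565, 1.1499, -0.4614], 'joint_vel': [0.0179, 0.0187, 0.0197, -0.0153, -0.0014, -0.002, 0.0045], 'joint_torque': [-1.2517, -20.5905, -3.2115, -36.3498, -0.1828, 0.0548, -0.1509], 'ee_pos': [0.4294, -0.0911, 0.1603], 'eef_rot': [0.9653, -0.2611, 0.0001, -0.0019], 'ft_force': [0.3792, -0.2382, -1.6308], 'torque': [-0.1314, 0.1404, 0.0506], 'width': 0.015}
```

View pics/e.png

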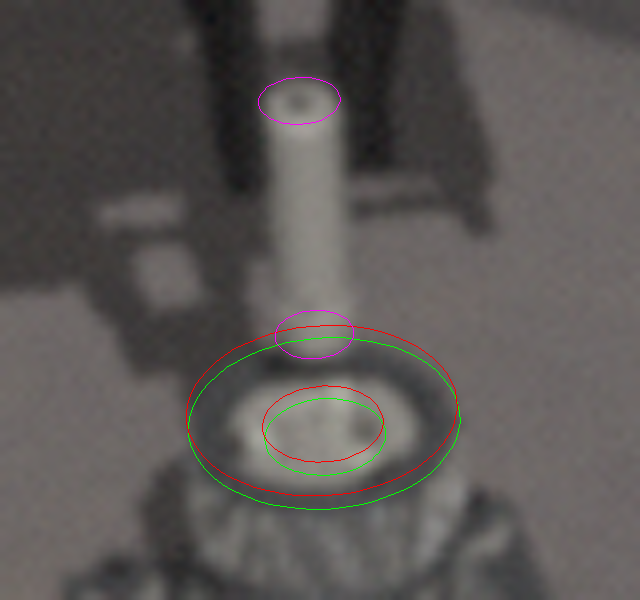

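View pics/e0.png

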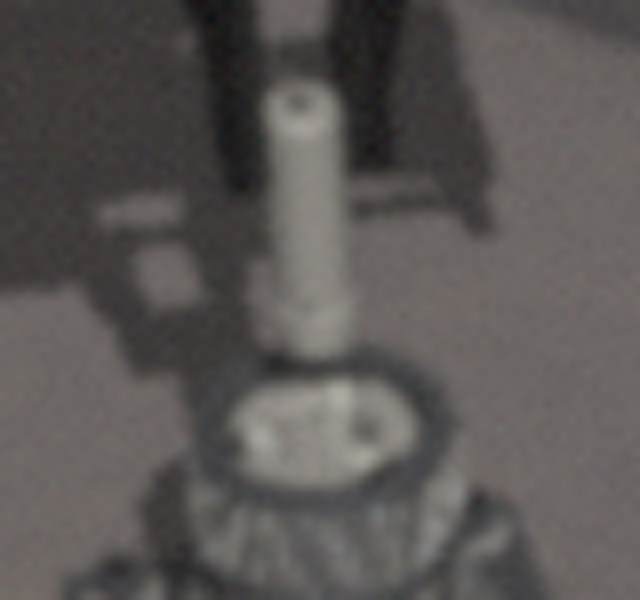

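```bash
python3 - <<'E'
from h import *
inc([(.4302,-.0915,.16,-30.2),(.4302,-.0915,.125,-30.2)])
E
```

```text
(0.4302, -0.0915, 0.16, -30.2) xyz [0.5, -0.6, 0.4] rot [-0.2, 0.0, -0.2]
(0.4302, -0.0915, 0.125, -30.2) xyz [0.5, -0.5, 35.4] rot [-0.2, 0.0, -0.2]
```

Call:
apply_moves(increments=[{"grip": 255,"xyz": [0.5,-0.5,8],"rotation": [-0.2,0,0]},{"grip": 255,"xyz": [0.5,-0.5,18],"rotation": [-0.2,0,0]},{"grip": 255,"xyz": [0.5,-0.5,24],"rotation": [-0.2,0,0]},{"grip": 255,"xyz": [0.5,-0.5,30],"rotation": [-0.2,0,0]},{"grip": 255,"xyz": [0.5,-0.5,35],"rotation": [-0.2,0,0]}])

```text
time: 5.98
ee_pos: [0.4301, -0.0915, 0.1249]
eef_rot: [0.965, -0.262, -0.0, 0.0]
ft_force: [-1.2, 0.4, -0.3]
width: 0.0151
```

```bash
python3 - <<'E'
from h import *
s=st(); c=cam("scene"); k=8;u0,v0=240,205
cv2.imwrite("pics/f.png",cv2.resize(c["img"][v0:v0+75,u0:u0+80],None,fx=k,fy=k,interpolation=2)); st()
E
```

```text
{'time': 5.975, 'joint_positions': [-0.6548, -0.0173, 0.7687, 2.0897, 0.0138, 1.0654, -0.4227], 'joint_vel': [0.0068, 0.0683, 0.0157, 0.0435, -0.0536, -0.0946, 0.0498], 'joint_torque': [0.0935, -22.9265, -0.4012, -35.5119, 0.1313, 0.1694, -0.0962], 'ee_pos': [0.4301, -0.0915, 0.1249], 'eef_rot': [0.9651, -0.2618, -0.0005, 0.0001], 'ft_force': [-1.232, 0.359, -0.3266], 'torque': [-0.0618, 0.0683, -0.0631], 'width': 0.0151}
{'time': 6.025, 'joint_positions': [-0.6549, -0.0168, 0.7688, 2.0904, 0.0136, 1.0649, -0.4224], 'joint_vel': [-0.0013, -0.0082, -0.0028, -0.0055, 0.0122, 0.019, -0.0097], 'joint_torque': [0.2726, -23.7301, -0.2123, -36.9342, 0.0717, 0.0957, -0.0843], 'ee_pos': [0.4298, -0.0915, 0.1244], 'eef_rot': [0.9651, -0.2617, -0.0008, 0.0002], 'ft_force': [-0.1566, 0.5541, -2.904], 'torque': [-0.0604, 0.1014, -0.0287], 'width': 0.0148}
```

View pics/f.png

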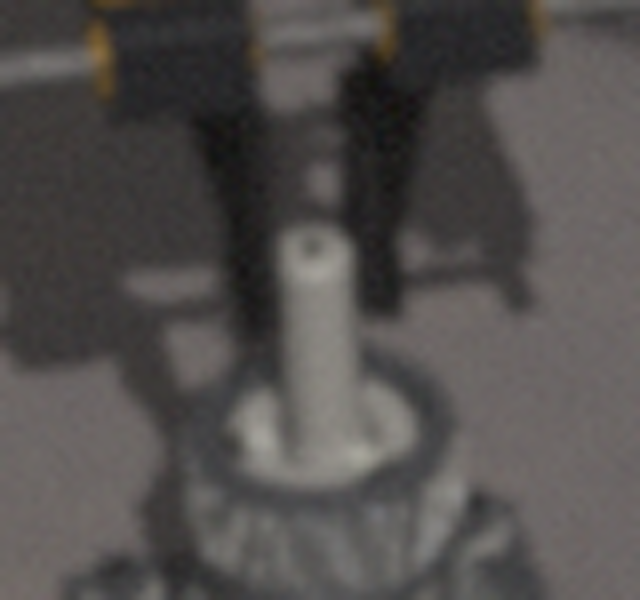

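Call:
apply_moves(increments=[{"grip": 255,"xyz": [0,0,6],"rotation": [0,0,0]},{"grip": 255,"xyz": [0,0,12],"rotation": [0,0,0]},{"grip": 255,"xyz": [0,0,18],"rotation": [0,0,0]},{"grip": 255,"xyz": [0,0,24],"rotation": [0,0,0]},{"grip": 255,"xyz": [0,0,24],"rotation": [0,0,0]}])

```text
time: 6.65
ee_pos: [0.4295, -0.0915, 0.1]
eef_rot: [0.965, -0.262, -0.001, 0.0]
ft_force: [-0.6, -0.3, -0.5]
width: 0.0151
```

Call:
apply_moves(increments=[{"grip": 255,"xyz": [0,0,1],"rotation": [0,0,0]},{"grip": 255,"xyz": [0,0,2],"rotation": [0,0,0]},{"grip": 255,"xyz": [0,0,2],"rotation": [0,0,0]}])

```text
time: 7.02
ee_pos: [0.4299, -0.0916, 0.0984]
eef_rot: [0.965, -0.262, -0.001, 0.0]
ft_force: [-0.5, 0.8, 4.5]
width: 0.015
```

Call:
apply_moves(increments=[{"grip": 40,"xyz": [0,0,0],"rotation": [0,0,0]},{"grip": 40,"xyz": [0,0,0],"rotation": [0,0,0]},{"grip": 40,"xyz": [0,0,0],"rotation": [0,0,0]},{"grip": 40,"xyz": [0,0,0],"rotation": [0,0,0]}], squeeze=40)

```text
time: 7.52
ee_pos: [0.4299, -0.0915, 0.0984]
eef_rot: [0.965, -0.262, -0.001, 0.0]
ft_force: [-0.3, -0.9, -0.1]
width: 0.047
```

```bash
python3 - <<'E'
from h import *
s=st(); c=cam("scene"); k=8;u0,v0=240,205
im=cv2.resize(c["img"][v0:v0+75,u0:u0+80],None,fx=k,fy=k,interpolation=2)
circ(c,im,.4303,-.0915,.104,.008,k,u0,v0,(0,255,0)); circ(c,im,.4303,-.0915,.086,.028,k,u0,v0,(0,255,0))
cv2.imwrite("pics/g.png",im)
E
```

```text
{'time': 7.525, 'joint_positions': [-0.6479, 0.0349, 0.7783, 2.1171, -0.0287, 1.0015, -0.3841], 'joint_vel': [0.0008, -0.0005, 0.0002, 0.0007, 0.0017, 0.0003, -0.0004], 'joint_torque': [0.0009, -24.2432, 0.9036, -33.6414, -0.0554, 0.015, 0.0002], 'ee_pos': [0.4299, -0.0915, 0.0984], 'eef_rot': [0.9651, -0.2618, -0.0008, 0.0003], 'ft_force': [-0.2971, -0.8727, -0.1222], 'torque': [-0.0794, 0.0987, 0.0158], 'width': 0.047}
```

View pics/g.png

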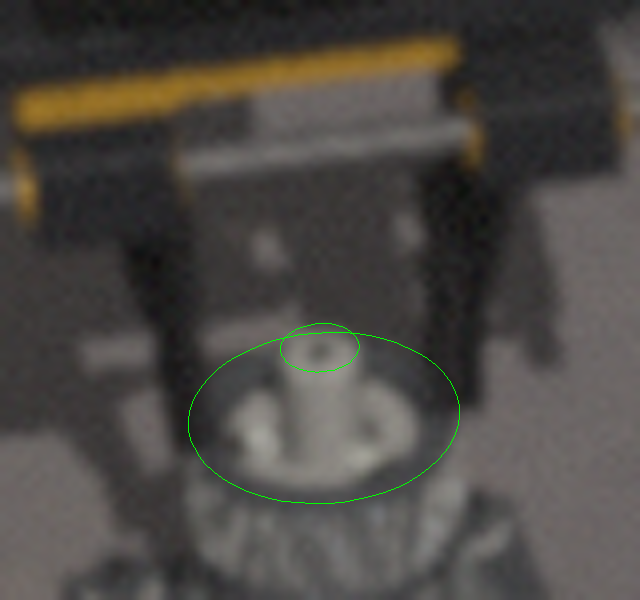

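Call:
apply_moves(increments=[{"grip": 40,"xyz": [0,0,0],"rotation": [0,0,0]},{"grip": 40,"xyz": [0,0,0],"rotation": [0,0,0]},{"grip": 40,"xyz": [0,0,10],"rotation": [0,0,0]},{"grip": 40,"xyz": [0,0,20],"rotation": [0,0,0]},{"grip": 40,"xyz": [0,0,30],"rotation": [0,0,0]}])

```text
time: 8.2
ee_pos: [0.4295, -0.0915, 0.0674]
eef_rot: [0.965, -0.262, -0.001, 0.0]
ft_force: [0.3, -0.8, -0.9]
width: 0.0734
```

Call:
apply_moves(increments=[{"grip": 255,"xyz": [0.5,0,0],"rotation": [0,0,0]},{"grip": 255,"xyz": [0.5,0,0],"rotation": [0,0,0]},{"grip": 255,"xyz": [0.5,0,0],"rotation": [0,0,0]},{"grip": 255,"xyz": [0.5,0,0],"rotation": [0,0,0]}], squeeze=40)

```text
time: 8.7
ee_pos: [0.4301, -0.0918, 0.0676]
eef_rot: [0.965, -0.262, -0.001, 0.0]
ft_force: [0.4, 0.2, -0.5]
width: 0.0558
```

```bash
python3 - <<'E'
from h import *
s=st(); c=cam("scene"); k=8;u0,v0=240,205
im=cv2.resize(c["img"][v0:v0+75,u0:u0+80],None,fx=k,fy=k,interpolation=2)
cv2.imwrite("pics/i.png",im)
E
```

```text
{'time': 8.7, 'joint_positions': [-0.6325, 0.1044, 0.781, 2.1436, -0.0912, 0.9276, -0.329], 'joint_vel': [0.0001, -0.0001, 0.0008, -0.0004, -0.0003, -0.0017, 0.0012], 'joint_torque': [-0.1341, -27.1918, 2.5363, -32.087, -0.1397, 0.0207, -0.0008], 'ee_pos': [0.4301, -0.0918, 0.0676], 'eef_rot': [0.9651, -0.2618, -0.0009, 0.0004], 'ft_force': [0.3867, 0.2431, -0.5059], 'torque': [-0.1841, 0.1186, 0.0553], 'width': 0.0558}
```

View pics/i.png

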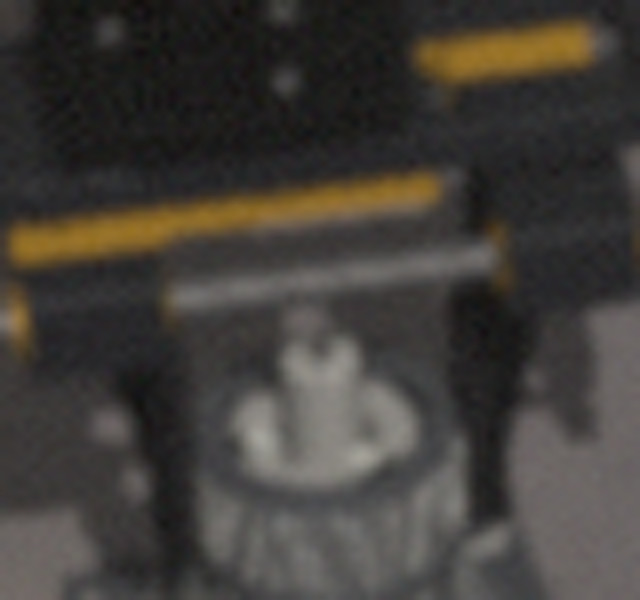

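Call:
apply_moves(increments=[{"grip": 255,"xyz": [0,0,1],"rotation": [0,0,0]},{"grip": 255,"xyz": [0,0,1],"rotation": [0,0,5]},{"grip": 255,"xyz": [0,0,1],"rotation": [0,0,10]},{"grip": 255,"xyz": [0,0,1],"rotation": [0,0,15]}])

```text
time: 9.25
ee_pos: [0.4305, -0.092, 0.0672]
eef_rot: [0.922, -0.387, -0.001, 0.0]
ft_force: [-2.4, -2.1, 7.6]
width: 0.0558
```

```bash
python3 - <<'E'
from h import *
s=st(); print(R.from_quat(s["eef_rot"]).as_matrix()[:,0], np.degrees(np.arctan2(*R.from_quat(s["eef_rot"]).as_matrix()[[1,0],0])))
E
```

```text
{'time': 9.25, 'joint_positions': [-0.6538, 0.1077, 0.8053, 2.1443, -0.0967, 0.9261, -0.5873], 'joint_vel': [-0.0565, 0.0047, 0.0676, 0.0006, -0.0113, -0.0066, -0.6805], 'joint_torque': [-0.0856, -25.0611, 1.7776, -30.2042, -0.6041, -0.5953, 1.2644], 'ee_pos': [0.4305, -0.092, 0.0672], 'eef_rot': [0.9222, -0.3867, -0.0006, 0.0003], 'ft_force': [-2.3725, -2.1295, 7.5533], 'torque': [-0.4393, 0.5133, 0.1586], 'width': 0.0558}
[ 0.70087849 -0.71328022 -0.00081879] -45.50245319420996
```

Call:
apply_moves(increments=[{"grip": 255,"xyz": [0,0,0.7],"rotation": [0,0,4]},{"grip": 255,"xyz": [0,0,0.7],"rotation": [0,0,8]},{"grip": 255,"xyz": [0,0,0.7],"rotation": [0,0,12]}])

```text
time: 9.62
ee_pos: [0.4302, -0.0922, 0.067]
eef_rot: [0.876, -0.482, -0.001, 0.0]
ft_force: [-7.2, 0.1, 14.1]
width: 0.056
```

Call:
apply_moves(increments=[{"grip": 255,"xyz": [-0.4,0.2,0.4],"rotation": [0,0,4]},{"grip": 255,"xyz": [-0.4,0.2,0.4],"rotation": [0,0,8]},{"grip": 255,"xyz": [-0.4,0.2,0.4],"rotation": [0,0,12]}])

```text
time: 10.0
ee_pos: [0.4302, -0.092, 0.0671]
eef_rot: [0.821, -0.572, -0.001, 0.0]
ft_force: [-3.8, -0.3, 8.7]
width: 0.0557
```

```bash
python3 - <<'E'
from h import *
s=st(); print(np.degrees(np.arctan2(*R.from_quat(s["eef_rot"]).as_matrix()[[1,0],0])))
E
```

```text
{'time': 10.0, 'joint_positions': [-0.6911, 0.1108, 0.8465, 2.1457, -0.1041, 0.9268, -1.0017], 'joint_vel': [-0.0488, 0.0047, 0.0548, 0.0028, -0.0094, -0.0005, -0.5445], 'joint_torque': [0.4072, -23.4912, 2.4982, -30.1536, -0.3247, -1.1955, 0.9089], 'ee_pos': [0.4302, -0.092, 0.0671], 'eef_rot': [0.8206, -0.5716, -0.0009, 0.0003], 'ft_force': [-3.8183, -0.2839, 8.6711], 'torque': [-0.0577, 0.9568, 0.1968], 'width': 0.0557}
-69.7192014842302
```

Call:
apply_moves(increments=[{"grip": 255,"xyz": [-0.2,0.2,0.5],"rotation": [0,0,4]},{"grip": 255,"xyz": [-0.2,0.2,0.5],"rotation": [0,0,8]},{"grip": 255,"xyz": [-0.2,0.2,0.5],"rotation": [0,0,12]}])

```text
time: 10.38
ee_pos: [0.4302, -0.0921, 0.0671]
eef_rot: [0.756, -0.655, -0.001, 0.0]
ft_force: [-2.4, -1.8, 4.0]
width: 0.0555
```

Call:
apply_moves(increments=[{"grip": 255,"xyz": [-0.2,0.2,0.9],"rotation": [0,0,4]},{"grip": 255,"xyz": [-0.2,0.2,0.9],"rotation": [0,0,8]},{"grip": 255,"xyz": [-0.2,0.2,0.9],"rotation": [0,0,12]}])

```text
time: 10.75
ee_pos: [0.4298, -0.0918, 0.066]
eef_rot: [-0.682, 0.731, 0.001, -0.0]
ft_force: [-0.4, -0.1, -2.7]
width: 0.0557
```

Call:
apply_moves(increments=[{"grip": 255,"xyz": [0,0,1],"rotation": [0,0,0]},{"grip": 255,"xyz": [0,0,2],"rotation": [0,0,0]},{"grip": 255,"xyz": [0,0,2],"rotation": [0,0,0]}])

```text
time: 11.12
ee_pos: [0.4296, -0.0918, 0.0639]
eef_rot: [-0.682, 0.731, 0.001, -0.0]
ft_force: [0.2, -0.3, -2.1]
width: 0.0556
```

Call:
apply_moves(increments=[{"grip": 255,"xyz": [0,0,1.5],"rotation": [0,0,0]},{"grip": 255,"xyz": [0,0,3],"rotation": [0,0,0]},{"grip": 255,"xyz": [0,0,4.5],"rotation": [0,0,0]},{"grip": 255,"xyz": [0,0,4.5],"rotation": [0,0,0]}], squeeze=55)

```text
time: 11.62
ee_pos: [0.4298, -0.0918, 0.0595]
eef_rot: [-0.683, 0.731, 0.001, -0.0]
ft_force: [-2.2, 1.0, 5.0]
width: 0.0556
```

```bash
python3 - <<'E'
from h import *
s=st()
E
```

```text
{'time': 11.625, 'joint_positions': [-0.7238, 0.1336, 0.8873, 2.1539, -0.1319, 0.9091, -1.3985], 'joint_vel': [-0.0019, -0.0015, -0.0014, -0.0009, 0.0012, -0.0002, -0.0017], 'joint_torque': [0.0402, -24.387, 3.5606, -30.9365, -0.0932, -0.8486, 0.0296], 'ee_pos': [0.4298, -0.0918, 0.0595], 'eef_rot': [-0.6825, 0.7308, 0.0009, -0.0004], 'ft_force': [-2.1951, 1.0098, 5.0167], 'torque': [0.0441, 0.6623, 0.0162], 'width': 0.0556}
```

Call:
apply_moves(increments=[{"grip": 255,"xyz": [0,0,1.5],"rotation": [0,0,0]},{"grip": 255,"xyz": [0,0,3],"rotation": [0,0,0]},{"grip": 255,"xyz": [0,0,4.5],"rotation": [0,0,0]},{"grip": 255,"xyz": [0,0,4.5],"rotation": [0,0,0]}])

```text
time: 12.12
ee_pos: [0.4298, -0.0918, 0.0557]
eef_rot: [-0.683, 0.731, 0.001, -0.0]
ft_force: [-7.1, 1.2, 17.2]
width: 0.0554
```

Call:
apply_moves(increments=[{"grip": 255,"xyz": [0.2,0.2,1.5],"rotation": [0,0,0]},{"grip": 255,"xyz": [0.2,0.2,2.2],"rotation": [0,0,0]},{"grip": 255,"xyz": [0.2,0.2,2.2],"rotation": [0,0,0]}])

```text
time: 12.5
ee_pos: [0.4299, -0.0918, 0.0555]
eef_rot: [-0.683, 0.731, 0.003, 0.0]
ft_force: [-19.5, 4.4, 50.4]
width: 0.056
```

```bash
python3 - <<'E'
from h import *
s=st(); k=8;u0,v0=240,205
for n in("scene",):
    c=cam(n); im=cv2.resize(c["img"][v0:v0+75,u0:u0+80],None,fx=k,fy=k,interpolation=2); cv2.imwrite("pics/j0.png",im)
    circ(c,im,.4303,-.0915,.074,.028,k,u0,v0,(0,255,0)); circ(c,im,.4303,-.0915,.104,.008,k,u0,v0,(0,255,0)); circ(c,im,.4303,-.0915,.082,.02,k,u0,v0,(0,0,255))
    cv2.imwrite("pics/j.png",im)
    P=pts(c); d=np.hypot(P[...,0]-.4303,P[...,1]+.0922); m=(d>.0215)&(d<.027)&(P[...,2]>.065)&(P[...,2]<.09); print(m.sum(),np.percentile(P[m][:,2],[10,25,50,75,90]))
st()
E
```

```text
{'time': 12.5, 'joint_positions': [-0.7157, 0.1475, 0.8846, 2.1547, -0.1496, 0.9026, -1.3819], 'joint_vel': [-0.0005, -0.0011, 0.0007, -0.0002, 0.0013, -0.0018, -0.0005], 'joint_torque': [-0.0226, -15.5158, 2.2781, -25.0581, -0.6192, -6.8647, -0.0086], 'ee_pos': [0.4299, -0.0918, 0.0555], 'eef_rot': [-0.6826, 0.7308, 0.0026, 0.0001], 'ft_force': [-19.5093, 4.3655, 50.4052], 'torque': [0.5074, 4.5458, 0.0218], 'width': 0.056}
98 [0.0689239  0.07132675 0.07294517 0.07372461 0.07454613]
{'time': 12.55, 'joint_positions': [-0.7156, 0.1474, 0.8846, 2.1547, -0.1496, 0.9026, -1.3819], 'joint_vel': [-0.0001, 0.0008, 0.0009, -0.0011, -0.0003, -0.0002, 0.0004], 'joint_torque': [-0.0478, -15.5717, 2.2619, -25.0571, -0.6207, -6.8519, -0.018], 'ee_pos': [0.4299, -0.0919, 0.0555], 'eef_rot': [-0.6825, 0.7308, 0.0026, 0.0001], 'ft_force': [-18.9398, 4.5591, 49.753], 'torque': [0.5509, 4.5817, 0.0413], 'width': 0.0552}
```

View pics/j.png

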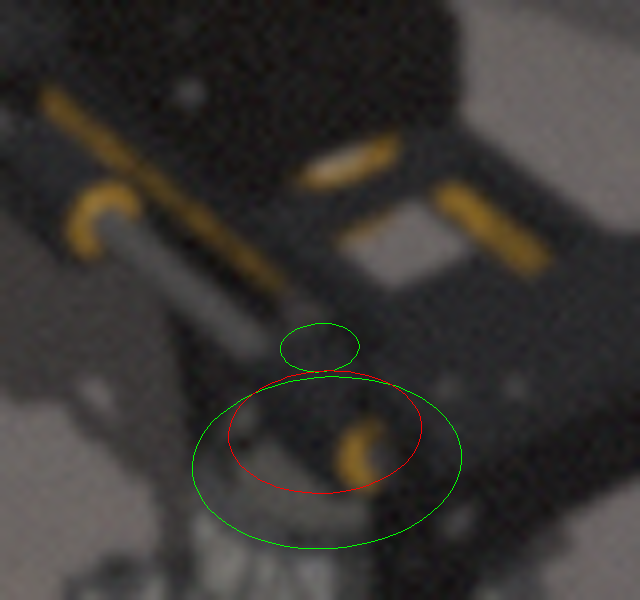

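View pics/j0.png

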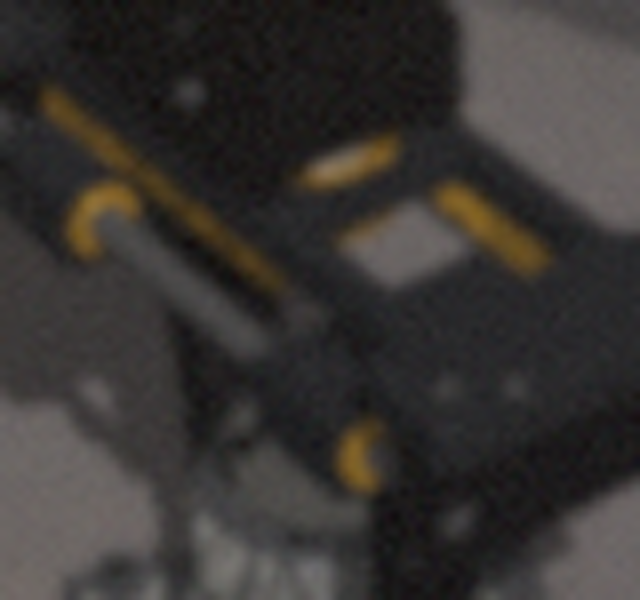

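Call:
apply_moves(increments=[{"grip": 255,"xyz": [0,0,1.3],"rotation": [0,0,0]},{"grip": 255,"xyz": [0,0,1.3],"rotation": [0,0,0]},{"grip": 255,"xyz": [0,0,1.3],"rotation": [0,0,0]},{"grip": 255,"xyz": [0,0,1.3],"rotation": [0,0,0]}])

```text
time: 13.05
ee_pos: [0.4299, -0.0918, 0.0555]
eef_rot: [-0.683, 0.731, 0.004, 0.0]
ft_force: [-14.8, 3.0, 36.6]
width: 0.0553
```

```bash
python3 - <<'E'
from h import *
st(); c=cam("scene"); t=cam("top"); cv2.imwrite("pics/k.png",c["img"]); cv2.imwrite("pics/kt.png",t["img"])
P=pts(c); d=np.hypot(P[...,0]-.4303,P[...,1]+.0922); m=(d>.0215)&(d<.027)&(P[...,2]>.065)&(P[...,2]<.09); print(m.sum(),np.percentile(P[m][:,2],[10,25,50,75,90]))
for _ in range(6): cam("scene")
st()
E
```

```text
{'time': 13.05, 'joint_positions': [-0.7138, 0.149, 0.8842, 2.1533, -0.1525, 0.9047, -1.3787], 'joint_vel': [-0.0007, -0.0008, 0.0024, 0.0011, -0.0001, 0.0004, -0.0], 'joint_torque': [-0.2437, -18.6992, 2.5424, -27.1171, -0.7999, -5.3649, 0.0045], 'ee_pos': [0.4299, -0.0918, 0.0555], 'eef_rot': [-0.6826, 0.7308, 0.0037, 0.0001], 'ft_force': [-14.8191, 2.9979, 36.6105], 'torque': [0.0679, 3.5857, -0.0083], 'width': 0.0553}
96 [0.06859317 0.07104317 0.07254348 0.07358494 0.07450592]
{'time': 13.45, 'joint_positions': [-0.7138, 0.149, 0.8842, 2.1534, -0.1525, 0.9047, -1.3787], 'joint_vel': [0.0001, -0.0013, 0.0023, 0.0, 0.0006, -0.0009, -0.0002], 'joint_torque': [-0.2469, -18.6998, 2.5409, -27.1173, -0.8008, -5.3646, 0.0045], 'ee_pos': [0.4299, -0.0919, 0.0555], 'eef_rot': [-0.6826, 0.7308, 0.0036, 0.0001], 'ft_force': [-16.6288, 3.3475, 38.217], 'torque': [0.0398, 3.6846, 0.0223], 'width': 0.0556}
```

View pics/k.png

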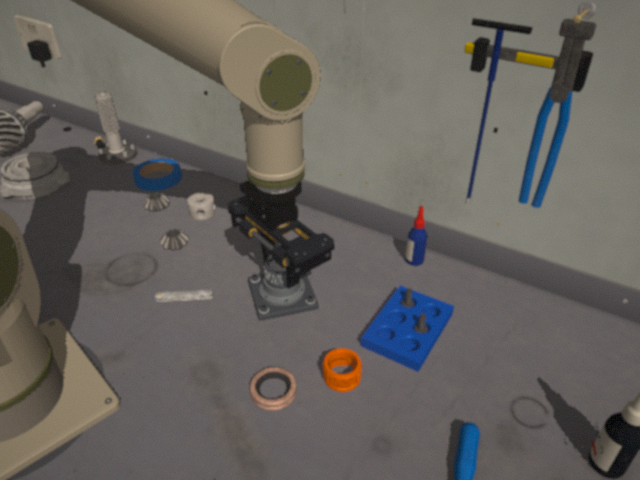

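```bash
python3 - <<'E'
from h import *
s=st(); psi=np.degrees(np.arctan2(*R.from_quat(s["eef_rot"]).as_matrix()[[1,0],0]))
inc([(.4299,-.0918,.0546,psi)],s)
E
```

```text
{'time': 13.45, 'joint_positions': [-0.7138, 0.149, 0.8842, 2.1534, -0.1525, 0.9047, -1.3787], 'joint_vel': [0.0001, -0.0013, 0.0023, 0.0, 0.0006, -0.0009, -0.0002], 'joint_torque': [-0.2469, -18.6998, 2.5409, -27.1173, -0.8008, -5.3646, 0.0045], 'ee_pos': [0.4299, -0.0919, 0.0555], 'eef_rot': [-0.6826, 0.7308, 0.0036, 0.0001], 'ft_force': [-16.6288, 3.3475, 38.217], 'torque': [0.0398, 3.6846, 0.0223], 'width': 0.0556}
(0.4299, -0.0918, 0.0546, np.float64(-93.9078993547642)) xyz [-0.0, -0.0, 0.9] rot [0.3, 0.3, 0.0]
```

Call:
apply_moves(increments=[{"grip": 255,"xyz": [0,0,1],"rotation": [0.3,0.3,0]},{"grip": 255,"xyz": [0,0,1],"rotation": [0.3,0.3,0]},{"grip": 255,"xyz": [0,0,1],"rotation": [0.3,0.3,0]},{"grip": 255,"xyz": [0,0,1],"rotation": [0.3,0.3,0]}])

```text
time: 13.95
ee_pos: [0.4299, -0.0918, 0.0556]
eef_rot: [-0.683, 0.731, 0.001, 0.0]
ft_force: [-12.8, 1.5, 28.6]
width: 0.0555
```

```bash
python3 - <<'E'
from h import *
for _ in range(4): cam("scene")
s=st()
E
```

```text
{'time': 14.15, 'joint_positions': [-0.7193, 0.1435, 0.8853, 2.1572, -0.1433, 0.8993, -1.3885], 'joint_vel': [-0.0008, 0.0017, 0.0013, -0.0009, -0.0001, -0.0006, -0.0004], 'joint_torque': [-0.3116, -20.0138, 2.7088, -28.1673, -0.4483, -4.2402, -0.0145], 'ee_pos': [0.4299, -0.0918, 0.0556], 'eef_rot': [-0.6826, 0.7308, 0.0008, 0.0001], 'ft_force': [-12.795, 1.9795, 28.9927], 'torque': [0.2231, 2.8513, 0.0241], 'width': 0.0556}
```

Steady at home with a 29 N push, so I'm handing in.

```bash
python3 -c "
from bench import r
print(r.close_job())"
```

```text
the job is handed in; nothing more can be done
None
```

The plunger is standing in the collet bore, and the collar is turned into its keyways and held pressed fully home. I handed in at 14.15 s, with the gripper still holding the collar down at about 29 N.

- **Plunger:** I lowered it until it touched the bottom at 4.5 N, then released it. In the picture its top matched the 104 mm outline.
- **Collar turn:** I gripped it and turned it about 63° with light downward pressure, until it dropped freely on to the sprung washer.
- **Collar press:** The total drop was 12.0 mm, as expected for home. The force climbed steeply at the end, from 17 to 50 N within 0.2 mm, which shows the solid shoulder. In the depth image the collar top lies at about 73–74 mm, against 74 mm expected.
- **Bystanders:** In the last scene view the two bolts, the bottle, the gears and the spider appeared untouched.

- **Extra force:** The push reached 50 N at the wrist for a moment, through the finger grip. I eased it to 29 N. A sideways force of about 13 N remains at the wrist.
- **Not checked directly:** The fingers hid the jaws, so the grip on the plunger follows from the collar being home.
- **Camera disagreement:** The two cameras differed by 2–3 mm on positions. I worked from their average, and the plunger went in without binding.

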